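# Bolt the tray, free and hold the glue press lever

## Task

A freshly glued stick box sits on the tray of the bench press and its joints must be squeezed. First slide the tray's barrel bolt fully home into its keeper, then flip the safety catch right over, clear of the lever, and then pull the lever towards the front of the press as far as it goes. The lever springs back when let go, so finish with the gripper still holding it at the end of its pull, and leave the loose things on the bench where they are.

Things in the scene. Friction and masses are not known exactly. Their poses are not given: they have to be found in the camera images.
- press: The fixed grey glue press: base plate 390 (x) x 360 (y) x 18 mm lying on the bench, reaching from x -130 to 260 and y -200 to 160 mm in its own frame. Origin on the underside; +x points to the back of the press (away from the robot, turned by up to 0.3 rad), so its front is -x; +y left, z up. The wooden tray (top at z 30) and the stick box (130 x 130 mm, top at z 90, centred at x 166, y 70) are fixed behind the lever. It stands still.
- bolt (a joint): Barrel bolt on the front right of the press: a steel rod 12 mm thick, axis 36 mm above the bench, that slides along the press's +x (towards the back) into the keeper, a steel staple on the tray's front edge. Value in m: 0 = fully drawn, 0.05 = fully home at its stop. Starts at 0 to 0.015; moves with about 2 N of friction (plus 4 N per m/s) and stays where it is left.
- bolt_knob (a point): Grip point on the bolt's upright round knob, 16 mm in diameter; the point is on its axis 66 mm above the bench, the knob's flat top is 14 mm higher and its foot is on the rod at 36 mm. It moves with the bolt. Guides 48 mm high are beside its path, at least 27 mm ahead of the knob's axis when home and 30 mm behind it when drawn.
- catch (a joint): Safety catch: steel crank on a pivot that runs along the press's x. At 0 its nose, a flat bar 14 mm high reaching 106 mm to the left of the pivot (+y of the press), lies across just in front of the lever and blocks it, and its knob stands straight up above the pivot. Value in rad grows as the knob is swung down to the right (-y of the press) and the nose rises; 1.75 = fully over at its stop. Starts at 0 to 0.2; stiff (about 0.09 N m of friction), so it stays where it is left.
- catch_knob (a point): Centre of the black round knob, a short drum 26 mm in diameter and 22 mm long with flat ends, turning freely on a pin along the press's x, on the catch's 10 mm arm, 55 mm from the pivot. It moves with the catch.
- catch_pivot (a point): Fixed centre of the catch's pivot, 135 mm above the bench, in a fork 22 mm wide in y and 36 mm in x whose top is at 146 mm. The knob circles about it in the plane across the press (its y and z).
- lever (a joint): Press lever: steel rod 16 mm thick with a black round handle on top; its pivot runs along the press's y. 0 = at rest, leaning 0.25 rad from upright to the back (+x of the press), as it starts; grows as its top is pulled to the front (-x); 0.85 rad = end of its pull, at a stop, leaning 0.60 rad to the front. A spring drives it back: about 2 N at the handle at rest, 9 N at the end. The catch blocks it until flipped.
- lever_knob (a point): Centre of the black round handle on the lever, a drum 36 mm in diameter and 34 mm long with flat ends, turning freely on a pin along the press's y, 170 mm from the pivot, about 230 mm above the bench at rest. It moves with the lever.
- lever_pivot (a point): Fixed centre of the lever's pivot, 65 mm above the bench, between two cheeks (over all 52 mm in y) whose top is at 84 mm. The handle circles about it in the upright plane of the press's x and z.
- offcut: Loose bystander: wooden block 55 x 20 x 16 mm lying on the press's base plate, in front of the catch. Origin under its centre.
- pencil: Loose bystander: square wooden pencil, 175 mm long, 9 mm thick, on the bench in front of the press. Origin under its centre, long along its y.
- glue: Loose bystander: white glue bottle, 52 mm in diameter, 150 mm high, on the bench to the right of the press. Origin under its centre.
- screwdriver: Loose bystander: screwdriver 210 mm long with a blue handle, on the bench to the left of the press.
- hammer: Loose bystander: hammer 280 mm long with a wooden handle, on the bench to the left of the press.
- folded_rule: Loose bystander: folded wooden rule 235 x 30 x 16 mm, on the bench to the far left of the press. Origin under its centre, long along its x.

How it is judged (in metres and radians):
On the way, in this order (a step that is already met when the one before it is completed fails the run):
1. the barrel bolt is slid fully home into its keeper (value of joint bolt above 0.044 m), for 0.2 s.
2. the safety catch is flipped right over, clear of the lever (value of joint catch above 1.25 rad and value of joint bolt above 0.044 m), for 0.2 s.
3. the lever is pulled to the end of its travel (value of joint lever above 0.75 rad and value of joint catch above 1.25 rad), for 0.2 s.
At the end, for the whole second after the job is handed in: The lever is held still by the gripper's fingers (pressing on it with more than 2 N) at the end of its pull (over 0.75 of 0.85 rad), with the catch still flipped over (over 1.25 of 1.75 rad) and the bolt still home (over 44 of 50 mm) (all of step 3 and contact force between the fingers and lever above 2 N and velocity of joint lever between -0.1 and 0.1 rad/s and value of joint bolt above 0.044 m); the arm keeps its last pose, push and grip.
It fails at once if a loose thing on the bench is pushed more than 30 mm away (distance of any of offcut, pencil, glue, screwdriver, hammer, folded_rule from where it was at the start of the episode above 0.03 m).
It also fails if it takes over 64 s, if anything falls off the work surface, if the arm or the gripper's body presses on something with over 40 N, if the wrist force passes 120 N, or if a joint passes its speed limit or range.

## Robot

A 6-joint arm with a two-finger parallel gripper is mounted at the origin on the work surface. World frame = base frame: x ahead of the robot, y to its left, z up, the work surface at z = 0. Lengths are in mm, angles in degrees, forces in N, time in s.
With the tool pointing down it reaches from about 350 to 850 mm from the base axis. Payload 8.1 kg.
Tool frame: the origin (TCP) lies on the front face of the gripper's body, between the roots of the fingers; the fingertips stand 73 mm ahead of it and the grasp point (between the pads) lies 54 mm ahead of it; z points along the fingers, y is the direction in which the jaws open and shut (so a half turn about z gives the same grasp; the last joint's range is limited). The gripper opens to 85 mm and grips with 20 to 120 N. Pads are 22 mm wide; open, the fingers measure 114 mm over their backs; the gripper's body (76 mm by 85 mm) begins 54 mm behind the grasp point. The pads swing forward as they close: fully open they stand 13 mm farther back than shut.
Start: joints at [-78.862, 7.471, 85.268, -0, 87.261, -4.893], TCP at [165.718, -576.666, 303.892] pointing down, gripper open.
Joint ranges: [-169.43, 169.43], [-51.17, 129.36], [1.28, 143.12], [-76.62, 256.62], [0, 156.53], [-152.29, 152.29]. Speed limits (degrees/s): [136.94, 136.94, 159.86, 180, 180, 180].

## Interface

Orientations are given as [roll, pitch, yaw] about the fixed x, y, z axes, in that order (R = Rz(yaw) Ry(pitch) Rx(roll)).
In Python, from bench import r, imaging gives the robot as it stands.
- The arm moves only by the tool drive_tool, never from a script. Its argument "commands" is text: rows parted by semicolons, each of 7 numbers parted by spaces: the turn, a rotation vector about the tool's x, y, z in degrees, then the shift along the tool's x, y, z in cm, then the finger opening in cm, from 0 to 8.54. In form: rx ry rz dx dy dz fingers; .... A call has 1 to 12 rows; each row is the pose to reach, as a shift and turn from the pose measured when the call began, along the tool's axes at that moment; what a row does not reach only later rows make up. A row lasts 1/8 s, in which the tool goes at most 62.5 mm and 10.7 degrees, less where a joint would pass 70% of its speed; a pose out of reach is approached as far as the arm can. A call with a gripper value outside its range is refused whole. The fingers move at their own pace and stop on an object; "force" is the grip in N (left out, the last holds). Time passes only in rows, so rows that repeat a pose let the fingers close. It gives the time, the measured TCP pose, the force and the opening at its end, in the units of the state.
- r.sense(): the state, without advancing time (a new reading comes with each control period).
- imaging.snapshot(name): name is "scene" or "side" or "wrist"; returns a dict with "pixels" (400x640x3 uint8, red, green, blue), "fx", "fy", "cx", "cy" (pixels), "dist" ([k1, k2, p1, p2, k3] as OpenCV has them; the pictures are not rectified), "world_from_camera" (4x4, takes a point from camera to world coordinates); the wrist camera has in their place "hand_eye" (4x4, takes a point from camera to tool coordinates, whose origin is the TCP and whose axes are the flange's). Camera axes: x right, y up, looking along -z (the intrinsics and any distortion apply to the point x, -y, -z); pixel columns grow to the right and rows downward; lengths in mm; the calibration is good to about 2 mm. A picture is of the moment at which its call begins: read the wrist's pose just before it. There is no depth.
- r.hand_in(): hands the job in, once; it reports no verdict.
The state is a dict: "time": time; "joint_pos": joint angles; "qd": joint speeds; "joint_efforts": joint torques, N m; "tool_pos": TCP position; "tcp_rot": TCP orientation; "ft_force": force on the tool from outside, world axes, zero at the start; "wrist_torque": the same for the moment, N m; "finger_gap": finger opening in mm.
Only numpy, scipy, OpenCV 4.12 (cv2) and the standard library are available. Lean on these libraries where they do the work, as an engineer would, in place of code of your own. Each camera call takes 0.05 s, during which the arm holds its last target. There are 200 camera calls.

## Working session

There is one attempt and no reset: what is moved stays moved. The work goes in short steps, Python scripts to look and compute and a tool call to move; the robot and the scene stay as the last step left them, time stands still between calls to the robot, and variables do not carry over. Pictures are saved under pics/ and viewed, about 8 in all and at most 12, crops included, and the job is handed in when it is done.

Besides the shell and the picture viewer there is one more tool, called in YAML: its name, and indented under it one key for each argument. drive_tool: Moves the arm, as the interface text tells. Its arguments: {"type":"object","properties":{"commands":{"type":"string"},"force":{"type":"number"}},"required":["commands"]}

```bash
ls; mkdir -p pics; python3 - <<'E'
from bench import r, imaging
import cv2,pickle
s=r.sense();print(s)
for n in("scene","side"):
    d=imaging.snapshot(n);pickle.dump(d,open(n+'.pkl','wb'))
    print(n,d['fx'],d['fy'],d['cx'],d['cy'],d['dist'],d['world_from_camera'])
    cv2.imwrite(f'pics/{n}0.png',cv2.resize(d['pixels'][:,:,::-1],(800,500),interpolation=cv2.INTER_CUBIC))
E
```

```text
pics
{'time': 0.0, 'joint_pos': array([-7.88631231e+01,  7.51455512e+00,  8.53291288e+01,  1.21411077e-03,
        8.72619301e+01, -4.89327078e+00]), 'qd': array([ 0.01818213,  0.03412285, -0.05803925,  0.03376603,  0.07668817,
       -0.04996939]), 'joint_efforts': array([ 6.48841160e-05, -5.69385087e+01, -5.00557208e+01,  2.27654499e-05,
        1.45245643e-02,  4.51850440e-06]), 'tool_pos': array([ 165.63065565, -576.25360192,  302.85151968]), 'tcp_rot': array([-1.79894874e+02, -1.02170534e-02,  1.60300792e+01]), 'ft_force': array([ 0.27388587, -0.17910819, -0.10413851]), 'wrist_torque': array([ 0.01867968, -0.01214466,  0.01937125]), 'finger_gap': 85.49001847294461}
scene 485.53337389092883 485.53337389092883 319.82171442512197 203.4501535905598 [-0.05736937  0.          0.          0.          0.        ] [[ 5.23660412e-01 -5.44145398e-01  6.55504050e-01  1.37580840e+03]
 [ 8.51837255e-01  3.23264722e-01 -4.12156779e-01 -4.52243806e+02]
 [ 1.23718803e-02  7.74212959e-01  6.32804259e-01  9.64981054e+02]
 [ 0.00000000e+00  0.00000000e+00  0.00000000e+00  1.00000000e+00]]
side 451.0857015361715 451.0857015361715 310.5837442481087 198.7450218323793 [0.00913412 0.         0.         0.         0.        ] [[-7.42932314e-01  4.62974719e-01 -4.83431470e-01 -2.74493997e+01]
 [-6.69352302e-01 -5.18558485e-01  5.32038150e-01  7.31413570e+02]
 [-4.36727752e-03  7.18854302e-01  6.95147049e-01  9.92282647e+02]
 [ 0.00000000e+00  0.00000000e+00  0.00000000e+00  1.00000000e+00]]
```

View pics/scene0.png

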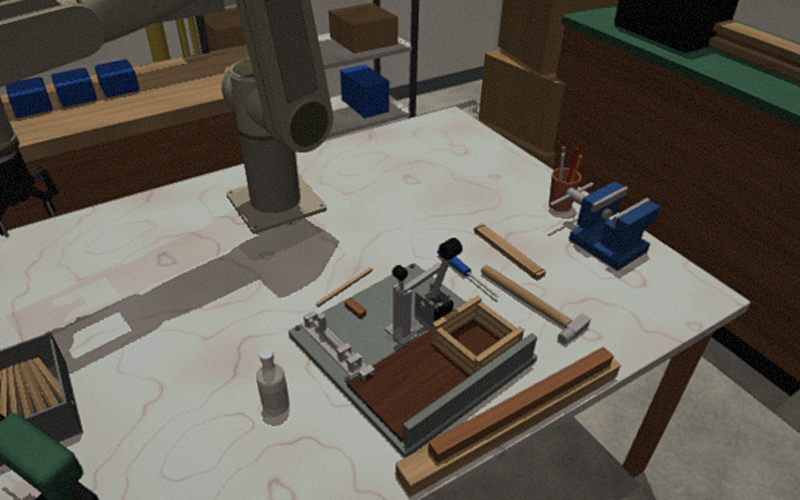

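View pics/side0.png

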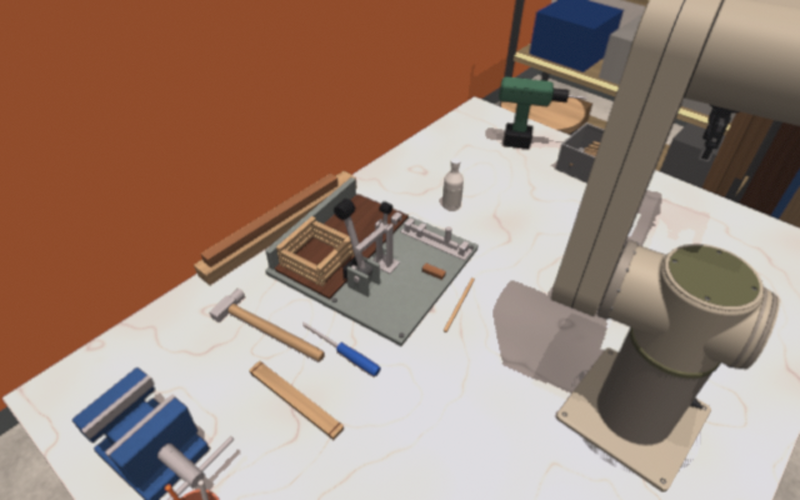

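Both views show the whole press. I'll enlarge crops (scene 225–435 × 180–360, side 210–385 × 145–280, native pixels).

```bash
python3 - <<'E'
import cv2,pickle
for n,(x0,y0,x1,y1),k in(("scene",(225,182,425,332),4),("side",(212,145,392,280),4.4)):
    p=pickle.load(open(n+'.pkl','rb'))['pixels'][y0:y1,x0:x1,::-1]
    im=cv2.resize(p,None,fx=k,fy=k,interpolation=cv2.INTER_CUBIC)
    for x in range((x0//20+1)*20,x1,20):
        u=int((x-x0+.5)*k);cv2.line(im,(u,0),(u,8),(0,0,255),1);cv2.putText(im,str(x),(u-12,20),0,.4,(0,0,255))
    for y in range((y0//20+1)*20,y1,20):
        v=int((y-y0+.5)*k);cv2.line(im,(0,v),(8,v),(0,0,255),1);cv2.putText(im,str(y),(10,v+4),0,.4,(0,0,255))
    cv2.imwrite(f'pics/{n}_c.png',im)
E
```

```text
(no output)
```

View pics/scene_c.png

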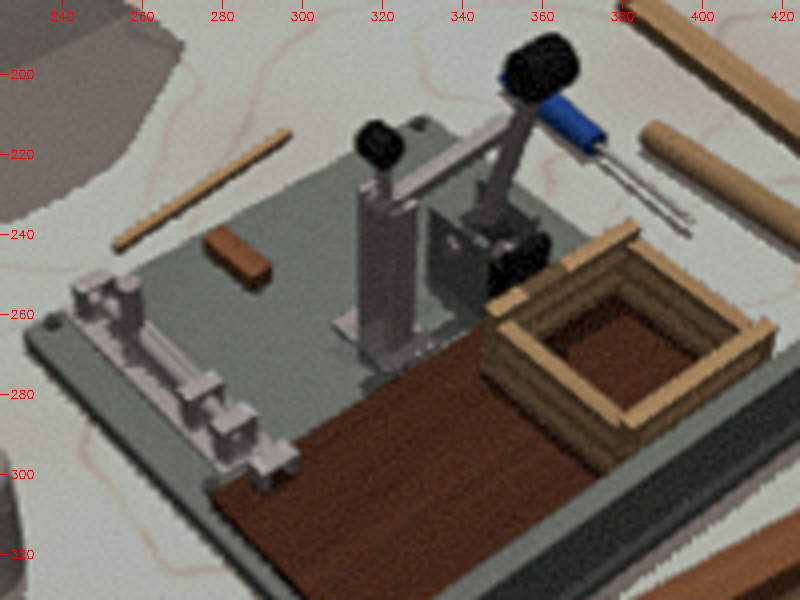

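View pics/side_c.png

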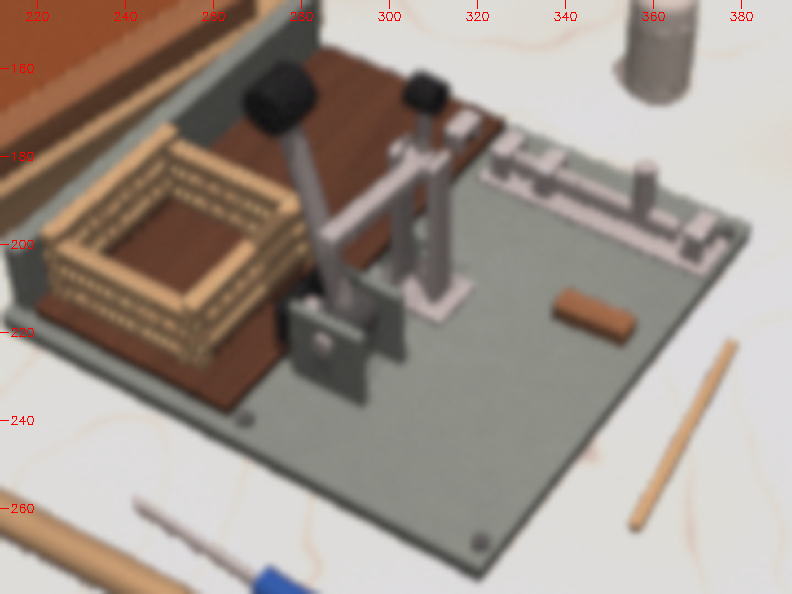

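Readings (crop px): scene catch knob (380,145), lever knob (541,68), bolt-knob top (130,283), press FR corner (27,335), box corners (490,305),(632,225),(770,325),(628,420). In the side view: catch knob (426,94), lever knob (281,99), bolt-knob top (647,168), FL corner (480,567), FR corner (748,230), box corners (50,240),(190,308),(300,203),(170,130).

```bash
cat >h.py <<'E'
import numpy as np,cv2,pickle
from scipy.optimize import least_squares
C={n:pickle.load(open(n+'.pkl','rb')) for n in("scene","side")}
def K(d):return np.array([[d['fx'],0,d['cx']],[0,d['fy'],d['cy']],[0,0,1.]])
def proj(d,P):
    T=np.linalg.inv(d['world_from_camera']);p=(np.atleast_2d(P)@T[:3,:3].T+T[:3,3])*[1,-1,-1]
    return cv2.projectPoints(p[:,None,:],np.zeros(3),np.zeros(3),K(d),np.array(d['dist']))[0][:,0]
sc=lambda u,v:np.array([225+u/4-.5,182+v/4-.5]); sd=lambda u,v:np.array([212+u/4.4-.5,145+v/4.4-.5])
def tri(a,b,x0=(700,-200,100)):
    f=lambda X:np.r_[proj(C['scene'],X)[0]-a,proj(C['side'],X)[0]-b]
    s=least_squares(f,x0);return s.x,np.abs(s.fun).max()
E
python3 - <<'E'
from h import *
B=lambda i:[(101,5,90),(101,135,90),(231,135,90),(231,5,90)][i]
obs=[('scene',(-130,-200,18),sc(27,335)),('side',(-130,160,18),sd(480,567)),('side',(-130,-200,18),sd(748,230))]
obs+=[('scene',B(i),sc(*p)) for i,p in enumerate([(490,305),(632,225),(770,325),(628,420)])]
obs+=[('side',B(i),sd(*p)) for i,p in enumerate([(300,203),(190,308),(50,240),(170,130)])]
def W(q,P):
    c,s=np.cos(q[2]),np.sin(q[2]);P=np.array(P,float);return np.array([q[0]+c*P[0]-s*P[1],q[1]+s*P[0]+c*P[1],P[2]])
f=lambda q:np.concatenate([proj(C[n],W(q,P))[0]-o for n,P,o in obs])
s=least_squares(f,(650,-200,0),x_scale=(10,10,.1));q=s.x;print('press',q,np.degrees(q[2]));print(s.fun.reshape(-1,2).round(1).tolist())
np.save('q.npy',q)
def inP(X):
    c,s=np.cos(q[2]),np.sin(q[2]);d=X[:2]-q[:2];return np.array([c*d[0]+s*d[1],-s*d[0]+c*d[1],X[2]])
for n,a,b in[('catch_knob',sc(380,145),sd(426,94)),('lever_knob',sc(541,68),sd(281,99)),('bolt_top',sc(130,283),sd(647,168)),('offcut',sc(237,255),sd(594,315)),('pencil1',sc(118,246),sd(733,343)),('pencil2',sc(288,133),sd(637,528))]:
    X,e=tri(a,b);print(n,X.round(1),'press',inP(X).round(1),round(e,2))
E
```

```text
press [5.88229577e+02 4.23607154e+01 1.48693868e-01] 8.519531089246232
[[-1.0, -1.6], [0.6, 1.2], [1.7, -0.8], [-0.5, 0.1], [0.2, -2.4], [3.2, 0.1], [2.3, 1.9], [4.0, -1.8], [1.5, 0.9], [-2.1, -1.4], [-0.9, -1.1]]
catch_knob [621.3  23.4 190.8] press [ 29.9 -23.6 190.8] 0.61
lever_knob [649.8 120.  231. ] press [ 72.4  67.7 231. ] 0.64
bolt_top [ 545.5 -116.9   79.4] press [ -65.9 -151.2   79.4] 0.42
offcut [512.6 -22.7  29.9] press [-84.4 -53.2  29.9] 0.59
pencil1 [439.6 -81.2   7.3] press [-165.3 -100.2    7.3] 0.11
pencil2 [392.4  84.2   5.2] press [-187.5   70.4    5.2] 0.29
```

drive_tool:
  commands: "0 0 4 15 -10 -2.7 8.5;0 0 7.5 30 -21 -2.7 8.5;0 0 7.5 47.6 -33.8 -2.7 8.5;0 0 7.5 47.6 -33.8 -2.7 8.5;0 0 7.5 47.6 -33.8 -2.7 8.5;0 0 7.5 47.6 -33.8 -2.7 8.5;0 0 7.5 47.6 -33.8 -2.7 8.5;0 0 7.5 47.6 -33.8 -2.7 8.5;0 0 7.5 47.6 -33.8 -2.7 8.5;0 0 7.5 47.6 -33.8 -2.7 8.5;0 0 7.5 47.6 -33.8 -2.7 8.5;0 0 7.5 47.6 -33.8 -2.7 8.5"

```text
time: 1.6
tool_pos: [529.3, -120.5, 330.1]
tcp_rot: [-179.9, 0.1, 8.5]
ft_force: [0.1, -0.2, -0.6]
finger_gap: 85.2
```

```bash
python3 - <<'E'
from h import *
from bench import r,imaging
def ray(n,p,z):
    d=C[n];u=cv2.undistortPoints(np.array(p,float).reshape(1,1,2),K(d),np.array(d['dist']))[0,0]
    T=np.array(d['world_from_camera']);v=T[:3,:3]@[u[0],-u[1],-1];o=T[:3,3];return (o+v*(z-o[2])/v[2]).round(1)
print('FR',ray('scene',sc(27,335),18),ray('side',sd(748,230),18),'FL',ray('side',sd(480,567),18))
print('box scene',*[ray('scene',sc(*p),90) for p in [(490,305),(632,225),(770,325),(628,420)]])
print('box side',*[ray('side',sd(*p),90) for p in [(300,203),(190,308),(50,240),(170,130)]])
s=r.sense();d=imaging.snapshot('wrist');pickle.dump((s,d),open('w1.pkl','wb'))
print(s['time'],s['tool_pos'],s['tcp_rot'],d['hand_eye'],d['fx'],d['cx'],d['cy'],d['dist'])
cv2.imwrite('pics/w1.png',cv2.resize(d['pixels'][:,:,::-1],(800,500),interpolation=cv2.INTER_CUBIC))
E
```

```text
FR [ 496.  -174.7   18. ] [ 491.1 -168.1   18. ] FL [439.7 179.6  18. ]
box scene [687.7  63.5  90. ] [675.1 184.8  90. ] [792.2 203.6  90. ] [808.3  80.5  90. ]
box side [690.5  75.8  90. ] [673.8 191.1  90. ] [787.5 209.9  90. ] [810.3  83.1  90. ]
1.6 [ 529.34601704 -120.46898225  330.14838756] [-1.79902380e+02  6.07546847e-02  8.52682029e+00] [[ 4.91319964e-04  9.51437913e-01  3.07840309e-01  8.03599212e+01]
 [ 9.99999281e-01 -1.30642616e-04 -1.19224566e-03 -5.97050920e-01]
 [-1.09413066e-03  3.07840674e-01 -9.51437293e-01 -7.03945451e+01]
 [ 0.00000000e+00  0.00000000e+00  0.00000000e+00  1.00000000e+00]] 282.4552733540465 317.21679664724434 201.46672226790903 [-0.04880347  0.          0.          0.          0.        ]
```

View pics/w1.png

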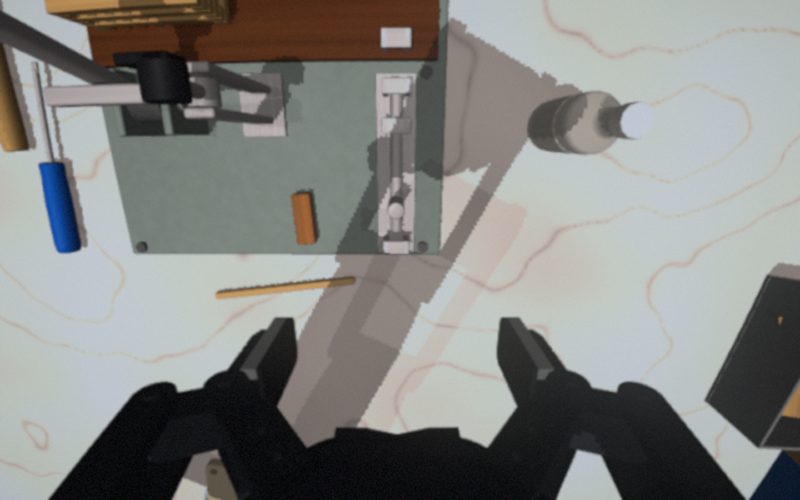

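Wrist view: bolt knob top at (396,210), bolt axis vertical in the image and front edge horizontal, so yaw ≈ 8.5°. Catch knob at (165,78), offcut (303,218), pencil (285,288), bottle to the right.

```bash
cat >>h.py <<'E'
from scipy.spatial.transform import Rotation as Ro
def wray(s,d,p,z):
    u=cv2.undistortPoints(np.array(p,float).reshape(1,1,2),K(d),np.array(d['dist']))[0,0]
    A=Ro.from_euler('xyz',s['tcp_rot'],degrees=True).as_matrix();H=np.array(d['hand_eye'])
    v=A@H[:3,:3]@[u[0],-u[1],-1];o=A@H[:3,3]+s['tool_pos'];return o+v*(z-o[2])/v[2]
def totool(s,X):
    return Ro.from_euler('xyz',s['tcp_rot'],degrees=True).as_matrix().T@(np.array(X)-s['tool_pos'])
E
python3 - <<'E'
from h import *
s,d=pickle.load(open('w1.pkl','rb'));w=lambda u,v,z:wray(s,d,(u/1.25,v/1.25),z).round(1)
print('bolt top',w(396,210,80),'guide front',w(396,240,48),'guide mid',w(396,124,48),'guide2',w(396,82,48),'FR',w(438,252,18),'FL',w(134,252,18))
print('catch knob',w(165,80,190), 'offcut',w(303,218,34),'bottle base/top',w(585,130,0),w(632,120,150))
b=w(396,210,80);print(totool(s,b))
E
```

```text
bolt top [ 545.8 -116.9   80. ] guide front [ 508.3 -122.4   48. ] guide mid [ 621.1 -105.5   48. ] guide2 [ 657.5 -100.1   48. ] FR [ 492.8 -173.1   18. ] FL [439.9 178.2  18. ]
catch knob [621.7  24.7 190. ] offcut [513.7 -21.7  34. ] bottle base/top [ 649.2 -309.9    0. ] [ 646.  -265.1  150. ]
[ 17.06653151  -0.66369204 250.1319252 ]
```

drive_tool:
  commands: "0 0 0 1.7 -0.07 5 8.5;0 0 0 1.7 -0.07 10 8.5;0 0 0 1.7 -0.07 15 8.5;0 0 0 1.7 -0.07 18 8.5;0 0 0 1.7 -0.07 20.3 8.5;0 0 0 1.7 -0.07 20.3 8.5;0 0 0 1.7 -0.07 20.3 3;0 0 0 1.7 -0.07 20.3 1;0 0 0 1.7 -0.07 20.3 1;0 0 0 1.7 -0.07 20.3 1;0 0 0 1.7 -0.07 20.3 1;0 0 0 1.7 -0.07 20.3 1"
  force: 30

```text
time: 3.15
tool_pos: [546.1, -116.6, 128.1]
tcp_rot: [-179.9, 0.0, 8.5]
ft_force: [-1.6, 4.9, 6.6]
finger_gap: 14.7
```

drive_tool:
  commands: "0 0 0 0.6 0 0 1;0 0 0 1.4 0 0 1;0 0 0 2.2 0 0 1;0 0 0 3 0 0 1;0 0 0 3.6 0 0 1;0 0 0 4.2 0 0 1;0 0 0 4.6 0 0 1;0 0 0 5.0 0 0 1;0 0 0 5.2 0 0 1;0 0 0 5.2 0 0 1"

```text
time: 4.4
tool_pos: [593.8, -109.4, 126.3]
tcp_rot: [-179.8, 0.6, 8.5]
ft_force: [-20.5, -3.2, 9.8]
finger_gap: 14.7
```

drive_tool:
  commands: "0 0 0 -0.1 0 0 8.5;0 0 0 -0.1 0 0 8.5;0 0 0 -0.1 0 0 8.5;0 0 0 -0.1 0 0 8.5;0 0 0 -0.1 0 -3 8.5;0 0 0 -0.1 0 -9 8.5;0 0 0 -0.1 0 -14 8.5;0 0 0 -0.1 0 -18 8.5;0 0 0 -0.1 0 -20 8.5;0 0 0 -0.1 0 -20 8.5"

```text
time: 5.65
tool_pos: [595.5, -110.2, 327.5]
tcp_rot: [-179.8, 0.4, 8.5]
ft_force: [-0.2, -0.0, -0.5]
finger_gap: 85.1
```

```bash
python3 - <<'E'
from h import *
from bench import r,imaging
s=r.sense();print(s['tool_pos'],s['tcp_rot'],totool(s,(621.5,24,310)))
s=r.sense();d=imaging.snapshot('wrist');pickle.dump((s,d),open('w2.pkl','wb'))
cv2.imwrite('pics/w2.png',cv2.resize(d['pixels'][:,:,::-1],(800,500),interpolation=cv2.INTER_CUBIC))
E
```

```text
[ 595.52498366 -110.19639387  327.45647143] [-179.83577682    0.42336271    8.48730454] [  45.62437841 -128.84349586   17.48918709]
```

View pics/w2.png

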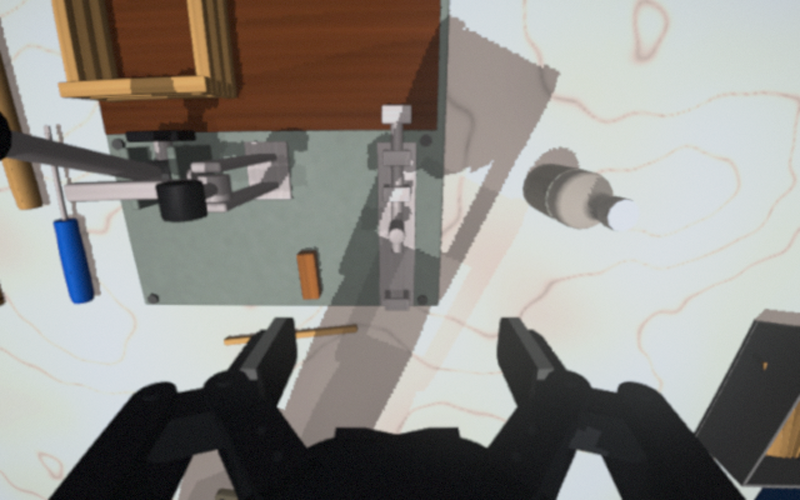

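Bolt knob is now at (396,233), with the rod entering the keeper at (396,115); catch knob at (182,200).

drive_tool:
  commands: "0 0 -10 1 -3 0 8.5;0 0 -20 2 -6 0 8.5;0 0 -30 3 -9 0 8.5;0 0 -40 4 -11 0 8.5;0 0 -50 4.6 -12.9 0 8.5;0 0 -60 4.6 -12.9 0 8.5;0 0 -70 4.6 -12.9 0 8.5;0 0 -80 4.6 -12.9 1.7 8.5;0 0 -90 4.6 -12.9 1.7 8.5;0 0 -90 4.6 -12.9 1.7 8.5;0 0 -90 4.6 -12.9 1.7 8.5"

```text
time: 7.08
tool_pos: [620.8, 24.4, 307.0]
tcp_rot: [-179.3, -0.3, 98.3]
ft_force: [-0.5, 0.2, 0.3]
finger_gap: 85.1
```

```bash
python3 - <<'E'
from h import *
from bench import r,imaging
s,d=pickle.load(open('w2.pkl','rb'));w=lambda u,v,z:wray(s,d,(u/1.25,v/1.25),z).round(1)
a=w(396,233,80);g=w(396,197,48);print('bolt',a,'guide',g,np.hypot(*(a-g)[:2]),'moved',np.hypot(*(a-[545.8,-116.9,80])[:2]))
print('catch',w(182,200,190))
s=r.sense();print(s['tool_pos'],s['tcp_rot'],s['joint_pos'].round(1),totool(s,(621.5,24,190.5)))
E
```

```text
bolt [ 589.5 -109.7   80. ] guide [ 617.4 -105.4   48. ] 28.22941728056034 moved 44.289163460151336
catch [620.7  24.8 190. ]
[620.7771556   24.37236685 307.00233528] [-179.29638549   -0.25945958   98.25385688] [ -2.5  11.2  80.8   0.1  88.7 -10.8] [ -0.99984609   2.09246758 116.4820895 ]
```

```bash
python3 - <<'E'
from h import *
y=np.radians(8.5);L=np.array([-np.sin(y),np.cos(y),0]);k=np.array([621.3,24.2,190])
X=np.array([np.cos(y),np.sin(y),0])
for t in(0,.1,.2):
    p=k+L*55*np.sin(t);p[2]=190
    for n in('scene','side'):
        out=[]
        for sx in(-18,18):
            for sy in(-11,11):
                q=p+X*sx+L*sy;q[2]=146;c=proj(C[n],q)[0]
                out.append((((c-[224.5,181.5])*4) if n=='scene' else (c-[211.5,144.5])*4.4).round(0).tolist())
        e=p+L*106*np.cos(t);e[2]=135+106*np.sin(t);c=proj(C[n],e)[0]
        print(t,n,out,'nose end',(((c-[224.5,181.5])*4) if n=='scene' else (c-[211.5,144.5])*4.4).round(0))
E
```

```text
0 scene [[350.0, 192.0], [377.0, 177.0], [387.0, 222.0], [415.0, 207.0]] nose end [506. 142.]
0 side [[461.0, 148.0], [442.0, 167.0], [415.0, 128.0], [396.0, 147.0]] nose end [333. 256.]
0.1 scene [[357.0, 188.0], [384.0, 173.0], [394.0, 219.0], [421.0, 203.0]] nose end [512. 127.]
0.1 side [[456.0, 153.0], [438.0, 172.0], [410.0, 133.0], [391.0, 152.0]] nose end [328. 249.]
0.2 scene [[364.0, 184.0], [390.0, 170.0], [401.0, 215.0], [428.0, 199.0]] nose end [518. 112.]
0.2 side [[452.0, 158.0], [433.0, 177.0], [405.0, 137.0], [386.0, 156.0]] nose end [323. 240.]
```

drive_tool:
  commands: "0 0 0 -0.05 0.15 2 8.5;0 0 0 -0.05 0.15 4 8.5;0 0 0 -0.05 0.15 5.8 8.5;0 0 0 -0.05 0.15 5.8 8.5;0 0 0 -0.05 0.15 5.8 4;0 0 0 -0.05 0.15 5.8 1.5;0 0 0 -0.05 0.15 5.8 1.5;0 0 0 -0.05 0.15 5.8 1.5;0 0 0 -0.05 0.15 5.8 1.5;0 0 0 -0.05 0.15 5.8 1.5"
  force: 30

```text
time: 8.32
tool_pos: [620.8, 24.0, 250.1]
tcp_rot: [-179.2, -0.2, 98.3]
ft_force: [-10.0, -0.9, 7.8]
finger_gap: 21.3
```

```bash
python3 - <<'E'
from h import *
from bench import r
s=r.sense();print(s['tool_pos'],s['tcp_rot'],s['ft_force'],s['finger_gap'])
# rows: knob path as tcp path with progressive tilt about tool y
for th in np.arange(.1,1.46,.15):
    a=(th-.1)/1.3*20
    kx=-55*(np.sin(th)-np.sin(.1));kz=55*(np.cos(.1)-np.cos(th))   # tool x(left), tool z(down)
    h=59;ar=np.radians(a)
    print(round(th,2),f"0 {a:.0f} 0 {(kx-h*np.sin(ar))/10:.2f} 0 {(kz+h*(1-np.cos(ar)))/10:.2f}")
E
```

```text
[620.80498756  24.03351655 250.07065901] [-179.20036403   -0.24330609   98.25599851] [-9.99892361 -0.90542075  7.75328542] 21.299233547976677
0.1 0 0 0 -0.00 0 0.00
0.25 0 2 0 -1.05 0 0.15
0.4 0 5 0 -2.07 0 0.43
0.55 0 7 0 -3.04 0 0.83
0.7 0 9 0 -3.94 0 1.34
0.85 0 12 0 -4.76 0 1.96
1.0 0 14 0 -5.49 0 2.67
1.15 0 16 0 -6.11 0 3.46
1.3 0 18 0 -6.62 0 4.30
1.45 0 21 0 -7.00 0 5.19
```

drive_tool:
  commands: "0 2 0 -1.05 -0.1 0.15 1.5;0 5 0 -2.07 -0.1 0.43 1.5;0 7 0 -3.04 -0.1 0.83 1.5;0 9 0 -3.94 -0.1 1.34 1.5;0 12 0 -4.76 -0.1 1.96 1.5;0 14 0 -5.49 -0.1 2.67 1.5;0 16 0 -6.11 -0.1 3.46 1.5;0 18 0 -6.62 -0.1 4.3 1.5;0 20 0 -6.95 -0.1 5.1 1.5;0 20 0 -6.95 -0.1 5.3 1.5;0 20 0 -6.95 -0.1 5.3 1.5"

```text
time: 9.7
tool_pos: [630.1, -44.2, 196.9]
tcp_rot: [-179.3, -20.3, 98.0]
ft_force: [7.5, 7.3, -3.2]
finger_gap: 21.6
```

```bash
python3 - <<'E'
from h import *
from bench import r,imaging
s=r.sense();A=Ro.from_euler('xyz',s['tcp_rot'],degrees=True).as_matrix()
print(s['joint_pos'].round(1),'grasp',s['tool_pos']+A[:,2]*59,s['ft_force'])
d=imaging.snapshot('side');x0,y0,x1,y1,k=232,125,392,255,4.6
cv2.imwrite('pics/side2.png',cv2.resize(d['pixels'][y0:y1,x0:x1,::-1],None,fx=k,fy=k,interpolation=cv2.INTER_CUBIC))
E
```

```text
[-17.   22.   81.6  18.1  86.2 -27.9] grasp [626.5525874  -23.97123369 141.59500993] [ 7.49382833  7.28132982 -3.1674938 ]
```

View pics/side2.png

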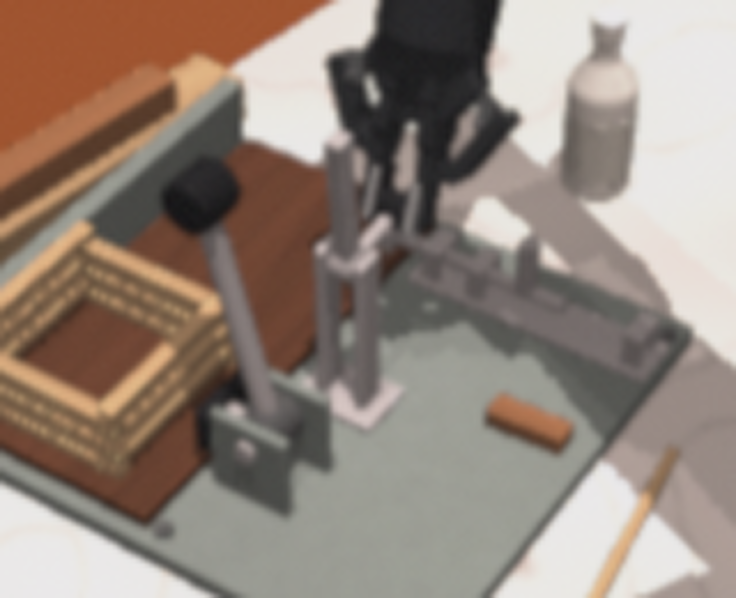

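The side view shows the nose standing upright (tip at (340,140)), the catch over, and the bolt, offcut and bottle undisturbed. I'll release and retreat.

drive_tool:
  commands: "0 0 0 0 0 0 8.5;0 0 0 0 0 0 8.5;0 0 0 0 0 0 8.5;0 0 0 0 0 0 8.5;0 0 0 0 0 -4 8.5;0 0 0 0 0 -8 8.5;0 0 0 0 0 -12 8.5;0 0 0 0 0 -16 8.5;0 0 0 0 0 -18 8.5;0 0 0 0 0 -18 8.5"

```text
time: 11.0
tool_pos: [641.5, -106.6, 367.8]
tcp_rot: [-179.5, -20.2, 98.0]
ft_force: [-0.1, -0.1, -0.2]
finger_gap: 85.2
```

```bash
python3 - <<'E'
from h import *
from bench import r
s=r.sense();print(s['tool_pos'],s['tcp_rot'])
A=Ro.from_euler('xyz',s['tcp_rot'],degrees=True);B=Ro.from_euler('xyz',[180,0,8.5],degrees=True)
rv=(A.inv()*B).as_rotvec(degrees=True);print(rv,np.linalg.norm(rv),totool(s,(649.8,120,365)))
E
```

```text
[ 641.48542055 -106.55826887  367.80476597] [-179.52965167  -20.2192231    98.0320529 ]
[-16.15230748 -15.55197928  88.60097588] 91.39416842715247 [208.45198659  40.54277498  79.43362524]
```

drive_tool:
  commands: "-1.8 -1.7 9.8 2 0.4 0.8 8.5;-3.6 -3.5 19.7 4 0.8 1.6 8.5;-5.4 -5.2 29.5 6.5 1.2 2.4 8.5;-7.2 -6.9 39.4 9 1.7 3.4 8.5;-9 -8.6 49.2 12 2.3 4.6 8.5;-10.8 -10.4 59 15 2.9 5.7 8.5;-12.6 -12.1 69 18 3.5 6.9 8.5;-14.4 -13.8 78.8 20.8 4.05 7.9 8.5;-16.2 -15.6 88.6 20.8 4.05 7.9 8.5;-16.2 -15.6 88.6 20.8 4.05 7.9 8.5;-16.2 -15.6 88.6 20.8 4.05 7.9 8.5"

```text
time: 12.38
tool_pos: [649.6, 119.3, 364.1]
tcp_rot: [180.0, 0.1, 8.7]
ft_force: [-0.7, 0.1, 0.0]
finger_gap: 84.8
```

```bash
python3 - <<'E'
from h import *
from bench import r,imaging
s=r.sense();d=imaging.snapshot('wrist');print(s['tool_pos'],s['tcp_rot'],totool(s,(649.8,120,231)))
pickle.dump((s,d),open('w3.pkl','wb'))
cv2.imwrite('pics/w3.png',cv2.resize(d['pixels'][:,:,::-1],(800,500),interpolation=cv2.INTER_CUBIC))
E
```

```text
[649.58115456 119.27218084 364.1349977 ] [1.79980804e+02 5.81161231e-02 8.72022876e+00] [  0.46170119  -0.73083118 133.13436049]
```

View pics/w3.png

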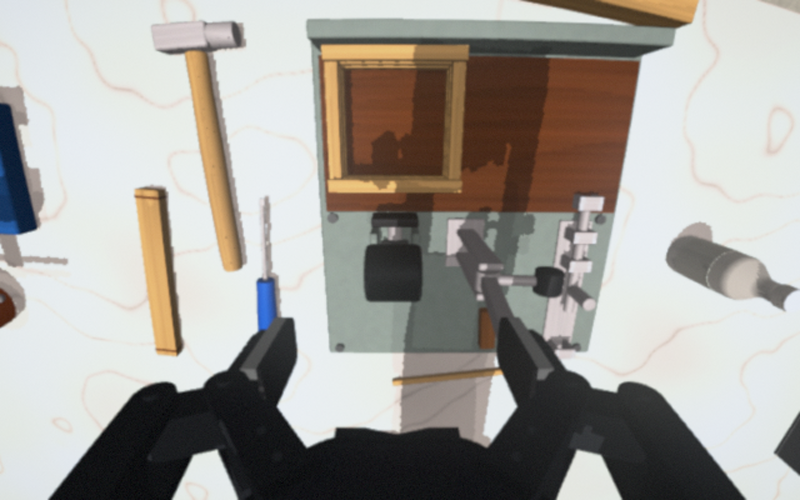

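Lever knob at (393,272); the nose tip is at about (485,290), clear of the right finger; nothing has moved. Grasp the handle.

drive_tool:
  commands: "0 0 0 0 -0.05 3 8.5;0 0 0 0 -0.05 5.5 8.5;0 0 0 0 -0.05 7.9 8.5;0 0 0 0 -0.05 7.9 8.5;0 0 0 0 -0.05 7.9 5;0 0 0 0 -0.05 7.9 2.5;0 0 0 0 -0.05 7.9 2.5;0 0 0 0 -0.05 7.9 2.5;0 0 0 0 -0.05 7.9 2.5;0 0 0 0 -0.05 7.9 2.5"
  force: 70

```text
time: 13.68
tool_pos: [649.8, 121.2, 287.6]
tcp_rot: [-179.9, -0.1, 8.7]
ft_force: [-3.3, 6.8, 5.4]
finger_gap: 33.3
```

```bash
python3 - <<'E'
from h import *
s,d=pickle.load(open('w3.pkl','rb'));print(wray(s,d,(393/1.25,272/1.25),231))
for t in np.linspace(-.25,.62,11)[1:]:print(f"{170*(np.sin(t)-np.sin(-.25))/-10:.2f} 0 {17*(np.cos(.25)-np.cos(t)):.2f}")
E
```

```text
[650.48120049 121.89836609 231.        ]
-1.45 0 -0.30
-2.92 0 -0.48
-4.39 0 -0.53
-5.87 0 -0.45
-7.33 0 -0.24
-8.77 0 0.10
-10.18 0 0.56
-11.54 0 1.13
-12.84 0 1.83
-14.08 0 2.64
```

drive_tool:
  commands: "0 0 0 -1.45 0 -0.3 2.5;0 0 0 -2.9 0 -0.5 2.5;0 0 0 -4.4 0 -0.55 2.5;0 0 0 -5.9 0 -0.45 2.5;0 0 0 -7.3 0 -0.25 2.5;0 0 0 -8.8 0 0.1 2.5;0 0 0 -10.2 0 0.55 2.5;0 0 0 -11.5 0 1.15 2.5;0 0 0 -12.8 0 1.8 2.5;0 0 0 -13.8 0 2.5 2.5;0 0 0 -14.1 0 2.7 2.5;0 0 0 -14.1 0 2.7 2.5"

```text
time: 15.18
tool_pos: [512.7, 100.8, 263.2]
tcp_rot: [-179.8, -0.6, 8.8]
ft_force: [6.9, 3.9, 2.9]
finger_gap: 32.9
```

```bash
python3 - <<'E'
from h import *
from bench import r,imaging
s=r.sense();print(s['tool_pos'],s['tcp_rot'],s['qd'].round(2),s['ft_force'],s['finger_gap'],totool(s,(649.8,121.2,287.6)))
a=imaging.snapshot('side')['pixels'][115:265,212:392,::-1];b=imaging.snapshot('wrist')['pixels'][:,:,::-1]
f=cv2.resize(a,(720,600),interpolation=cv2.INTER_CUBIC)
cv2.imwrite('pics/end.png',f);cv2.imwrite('pics/endw.png',b)
E
```

```text
[512.69415625 100.78158973 263.23289758] [-179.84017146   -0.60513743    8.77709858] [ 0.03  0.46 -0.36 -0.03  0.4   0.04] [6.92812553 3.85778659 2.91226209] 32.87188754404307 [138.86554188   0.67790614 -22.90373921]
```

View pics/end.png

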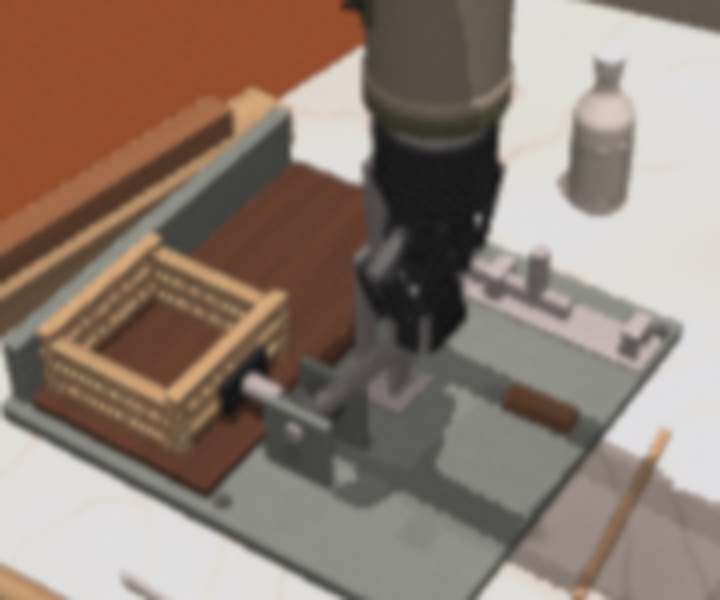

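The side view shows the lever leaning to the front with the handle in the gripper at about (440,300), and the presser against the box; travel is 139 mm, as geometry predicts for 0.85 rad. A small extra push, then settle.

drive_tool:
  commands: "0 0 0 -0.2 0 0.1 2.5;0 0 0 -0.3 0 0.2 2.5;0 0 0 -0.3 0 0.2 2.5;0 0 0 -0.3 0 0.2 2.5;0 0 0 -0.3 0 0.2 2.5;0 0 0 -0.3 0 0.2 2.5"

```text
time: 16.02
tool_pos: [512.2, 100.8, 263.3]
tcp_rot: [-179.8, -1.0, 8.8]
ft_force: [11.1, 2.0, -2.4]
finger_gap: 32.8
```

```bash
python3 - <<'E'
from h import *
from bench import r,imaging
s=r.sense();print(s['tool_pos'],s['ft_force'],s['qd'].round(2),s['finger_gap'])
d=imaging.snapshot('scene')['pixels'][160:330,215:425,::-1]
cv2.imwrite('pics/end2.png',cv2.resize(d,None,fx=3.5,fy=3.5,interpolation=cv2.INTER_CUBIC))
E
```

```text
[512.20139041 100.77679778 263.30182373] [11.05782579  2.02864994 -2.40357242] [ 0.03 -0.06  0.01  0.07  0.03  0.05] 32.767181303221605
```

View pics/end2.png

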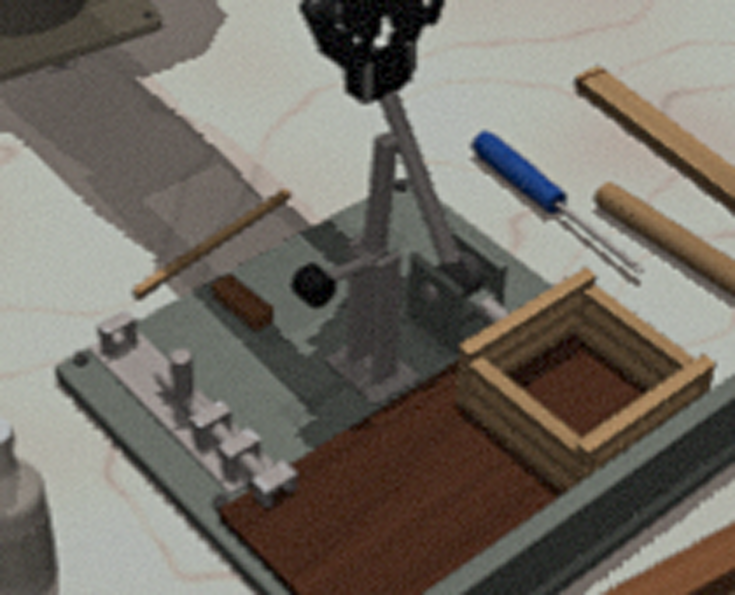

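The scene view shows the bolt home (knob (180,360), rod in the keeper), the catch over (knob (315,285), nose upright), the lever pulled forward into the gripper at (380,80), and the bystanders in place. The extra push moved the tool only 0.5 mm, so the lever is at its stop.

```bash
python3 -c "
from bench import r
print(r.hand_in())"
```

```text
the job is handed in; nothing more can be done
None
```

I slid the bolt home, flipped the catch over and pulled the lever to its stop, then handed the job in at about 16 s with the gripper still holding the handle. The hand-in reports no verdict.

These were the last checks, worked out from the pictures, tool positions and forces, since the joint values can't be read directly:

- **Bolt:** it moved about 44–48 mm. The tool met about 20 N against its stop, and the knob sat about 28 mm from the guide ahead, where fully home is at least 27 mm.
- **Catch:** it stands at about 1.45 rad by the path the gripper took, and the pictures show the nose upright. I stopped it there, short of its 1.75 rad stop.
- **Lever:** the handle travelled about 139 mm, and geometry gives 138 mm for 0.85 rad. A further 3 mm command moved it only 0.5 mm. The wrist read about 11 N, the arm was still, and the grip was 70 N with the fingers at 32.8 mm.
- **Loose things:** none looked shifted in the last pictures, but I did not measure them.

One disagreement: in my first fit of the press position, the box corners were off by up to 4 pixels. I used the base corners and the wrist camera view instead; those agreed to about 5 mm, and the bolt and catch knobs to 1–2 mm.

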